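# Swing the seal clamp shut with the fork key

### The job

Clamp the seal segment in the welding fixture. Take the long-handled fork key (not the short-handled one, which stays in the rack), lower its fork over the bar at the bottom of the fixture's well, and with the key turn the bar clockwise as seen from above until it comes to its stop. Then let go and leave the key standing upright in the well.

Things in the scene. Friction and masses are not known exactly. Their poses are not given: they have to be found in the camera images.
- fork_key_handle (a point): Centre of the LONGER steel crossbar in the rack: 110 mm along x, 18 wide (y, grasp across it), 20 high, on a 12 mm shaft (20 mm collar). The T-key stands upright, 0.2 to 0.33 kg. Its end, 135 mm below this point, is a fork 20 (x) by 30 (y) mm, 34 high, its slot 16 wide, 20 deep, along x. A half turn makes no difference; x is about parallel to the other key's.
- small_key_handle (a point): Centre of the other key's crossbar: same axes, but SHORTER, 65 mm long, and 40 mm lower (its top 111 mm above the table), with a plain square foot. It stays in its pocket. The wooden rack is 46 mm high with two 37 mm square pockets, 40 mm deep, 105 mm apart side by side; either key may be in either pocket.
- bar (a point): Top centre of the clamp's steel bar, 26 mm along x, 10 wide, 14 high, on the floor of a 37 mm square well, 64 deep, mouth chamfered 9 mm, in an 84 mm square tower whose top is 50 mm above this point. It turns about the well's vertical axis through here. Fork goes on with crossbar along x (within 15 deg), its centre then 121 mm above here; 0.29 rad of play before it drives.
- clamp (a joint): Angle (rad) of the bar and of the flat toe below it, which sticks out under the tower the way the bar points. Grows clockwise seen from above: 0 open; 1.2 is the firm stop, with the toe over the flange of the curved brass seal segment. Starts at 0 to 0.2, needs about 0.1 N m to turn, stays where left.
Mind the look-alikes: they are no part of the job. What is shaped like the part that bears fork_key_handle but orange is not meant.

How it is judged:
By the outcome, as a careful person would: the job done as asked, in the order asked, and still so for the second after the job is handed in, with the robot touching nothing.
It also fails if it takes over 43 s, if anything falls off the work surface, if the arm or the gripper's body presses on something with over 40 N, if the wrist force passes 120 N, or if a joint passes its speed limit or range.

### The arm

A 7-joint arm with a two-finger parallel gripper is mounted at the origin on the work surface. World frame = base frame: x ahead of the robot, y to its left, z up, the work surface at z = 0. Lengths are in m, angles in rad, forces in N, time in s.
With the tool pointing down it reaches from about 0.4 to 0.9 m from the base axis. Payload 5.6 kg.
Tool frame: the origin (TCP) lies midway between the tips of the shut fingers; the grasp point (between the pads) lies 19 mm behind it; y points along the fingers, z is the direction in which the jaws open and shut, and the axes are right-handed (so a half turn about y gives the same grasp; the last joint's range is limited). The gripper opens to 92 mm and grips with 3 to 60 N. Pads are 20 mm wide; open, the fingers measure 128 mm over their backs; the gripper's body (75 mm by 189 mm) begins 69 mm behind the grasp point.
Start: joints at [-1.291, 0.468, -0.012, 1.603, 0.006, 1.071, -0.056], TCP at [0.206, 0.616, 0.215] pointing down, gripper open.
Joint ranges: [-2.53, 2.53], [-0.31, 2.02], [-1.57, 1.55], [0.28, 2.44], [-1.29, 4.43], [0.15, 1.84], [-2.92, 2.92]. Speed limits (rad/s): [2.57, 2.57, 3.14, 3.14, 3.14, 3.14, 3.14].

### API

Orientations are given as a 3x3 rotation matrix whose columns are the frame's x, y, z axes.
In Python, from station import env, effector, solver, viewer, workorder, search_frame, tip_of gives the robot as it stands. Calls block until the motion is done:
- env.reach(position, orientation): joint-space move of the TCP to a pose.
- env.movel(position, frame=None, rate=0.15): straight line of the TCP; frame=None keeps the orientation; rate is the mean speed in m/s.
- env.goto_joints(angles): joint-space move.
- effector.release() and effector.grasp(squeeze=None): open the fingers fully, or close them until they stop; squeeze is the grip in N (None keeps the last).
- env.pause(seconds).
- solver.inverse_kinematics(position, orientation): joint angles nearest the present ones, or None.
- env.sense(): the state.
- viewer.read_camera(name): name is "side" or "top"; returns (picture, depth): 400x640x3 uint8, red, green, blue; 400x640 float32, m along the optical axis (not along the pixel's ray), 0 where there is no reading.
- viewer.camera_info(name): a dict with "intrinsics" (3x3 intrinsics, pixels), "eye" and "rotation" of the camera in the world. Camera axes: x right, y up, looking along -z (the intrinsics and any distortion apply to the point x, -y, -z); pixel columns grow to the right and rows downward; lengths in m; the calibration is good to about 2 mm. A picture is of the moment at which its call begins. camera_info takes no time and is no camera call.
A pose or a line that the arm cannot do raises env.PlanningError and nothing moves.
- workorder.finish_job(): hands the job in, once; it reports no verdict.
Trained networks look in the newest picture that a camera, given by its name, has taken for a name from the list of things; names that differ only in an ending like _2 or _b are one class to them, and where a whole thing is asked for, a point or a joint stands for the part that bears it (a point fixed in the world has none). Each returns a list of dicts, best first, with "score" (0 to 1); they miss things now and then, are a little off and sometimes report something else, mostly with a low value. They report only what shows in the picture. A call takes as long as a camera call. They do not tell look-alikes from the thing itself.
- search_frame(camera, name): "at" ([x, y, z] in m, in world coordinates, good to about 4 mm: the middle of the surface that is visible of it).
- tip_of(camera, name): "at" ([x, y, z] in m, in world coordinates, good to about 4 mm: a listed point, or the origin of a listed thing).
The state is a dict: "t": time; "joint_positions": joint angles; "joint_velocities": joint speeds; "tau": joint torques, N m; "ee_pos": TCP position; "tcp_rot": TCP orientation; "wrist_force": force on the tool from outside, world axes, zero at the start; "moment": the same for the moment, N m; "gripper_width": finger opening in m.
Only numpy, scipy, OpenCV 4.12 (cv2) and the standard library are available. Lean on these libraries where they do the work, as an engineer would, in place of code of your own. Each camera call takes 0.05 s, during which the arm holds its last target.

## Working session

There is one attempt and no reset: what is moved stays moved. The work goes in short steps, each a Python script; the robot and the scene stay as the last script left them, time stands still between calls to the robot, and variables do not carry over. Pictures are saved under pics/ and viewed, and the job is handed in when it is done.

```bash
ls; mkdir -p pics; python3 - <<'E'
from station import env, effector, solver, viewer, workorder, search_frame, tip_of
import cv2
for c in ("top","side"):
    p,d=viewer.read_camera(c); cv2.imwrite(f"pics/{c}0.png",p[:,:,::-1])
    i=viewer.camera_info(c); print(c,i)
    for n in ("fork_key_handle","small_key_handle","bar"):
        print(n,[(r["score"],r["at"]) for r in tip_of(c,n)])
print(env.sense())
E
```

```text
pics
top {'intrinsics': array([[450.52077954,   0.        , 312.06204257],
       [  0.        , 450.52077954, 196.35638022],
       [  0.        ,   0.        ,   1.        ]]), 'eye': array([0.51454637, 0.01884379, 1.13342763]), 'rotation': array([[ 0.0036836 ,  0.99940555, -0.03427783],
       [-0.99995232,  0.00337127, -0.009165  ],
       [-0.00904399,  0.03430995,  0.99937032]])}
fork_key_handle [(0.84, [0.6976, 0.2514, 0.1358]), (0.78, [0.4214, 0.167, 0.1376]), (0.69, [0.5708, 0.1568, 0.1419])]
small_key_handle [(0.67, [0.5555, 0.2635, 0.0964])]
bar []
side {'intrinsics': array([[490.39775455,   0.        , 309.90854103],
       [  0.        , 490.39775455, 200.9483896 ],
       [  0.        ,   0.        ,   1.        ]]), 'eye': array([0.31314307, 0.7620116 , 0.58877525]), 'rotation': array([[-0.94545794,  0.19036256, -0.26433193],
       [-0.32510274, -0.50053108,  0.80235705],
       [ 0.0204324 ,  0.84452989,  0.53511848]])}
fork_key_handle [(0.91, [0.4211, 0.1652, 0.1382]), (0.58, [0.5716, 0.1585, 0.1412])]
small_key_handle [(0.93, [0.5544, 0.2624, 0.0987])]
bar []
{'t': 0.4, 'joint_positions': array([-1.29100797,  0.4676406 , -0.0116428 ,  1.60283887,  0.00598866,
        1.07138888, -0.0563025 ]), 'joint_velocities': array([-0.00015453, -0.00112049, -0.00183212,  0.00094517,  0.00136297,
        0.00111378, -0.00210186]), 'tau': array([-2.58567034e-04, -5.19843221e+01, -1.22808415e-02, -2.43701881e+01,
       -5.66189107e-02,  1.30176544e-02,  4.51601636e-05]), 'ee_pos': array([0.20617921, 0.61634822, 0.21444349]), 'tcp_rot': array([[ 9.48341807e-01, -5.54576861e-05,  3.17250395e-01],
       [-3.17250399e-01, -2.34585958e-04,  9.48341779e-01],
       [ 2.18296472e-05, -9.99999971e-01, -2.40061644e-04]]), 'wrist_force': array([-0.35576305,  0.33491735, -0.79915604]), 'moment': array([-0.00645264,  0.00160021,  0.01368657]), 'gripper_width': 0.09169644111259635}
```

View pics/top0.png

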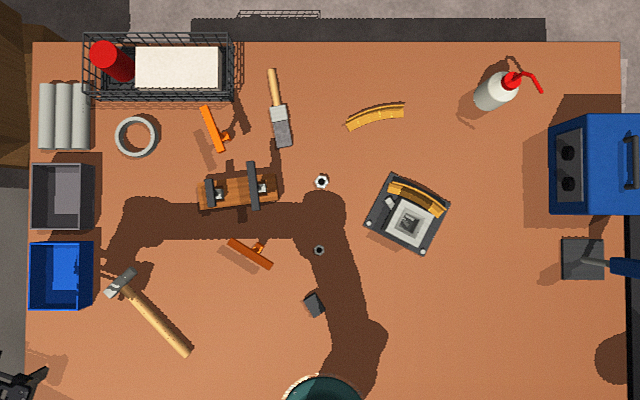

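View pics/side0.png

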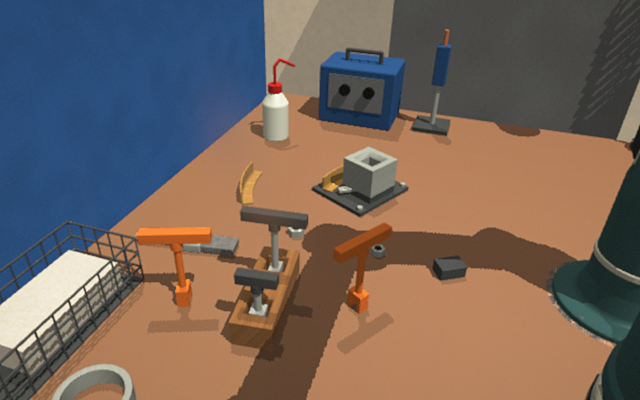

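The top view shows the rack at about (238,190), with the long grey crossbar at (253,185) and the short one at (210,192). The two orange look-alikes are at (213,128) and (250,253), and the tower and well are at (408,226). Next I'll measure the crossbar, tower top and bar from depth.

```bash
cat > h.py <<'E'
import numpy as np, cv2
from station import env, effector, solver, viewer, workorder, search_frame, tip_of
def cloud(c):
    p,d=viewer.read_camera(c); i=viewer.camera_info(c); K=i["intrinsics"]
    v,u=np.mgrid[:400,:640]
    P=np.stack([(u-K[0,2])/K[0,0]*d,-(v-K[1,2])/K[1,1]*d,-d],-1)@i["rotation"].T+i["eye"]
    P[d==0]=np.nan
    return p,d,P
def proj(c,X):
    i=viewer.camera_info(c);K=i["intrinsics"]; q=(np.asarray(X)-i["eye"])@i["rotation"]
    return np.stack([K[0,0]*q[...,0]/-q[...,2]+K[0,2], K[1,1]*-q[...,1]/-q[...,2]+K[1,2]],-1)
def rect(pts):
    r=cv2.minAreaRect((pts[:,:2]*1000).astype(np.float32)); return r
E
python3 - <<'E'
from h import *
for c in ("top","side"):
    p,d,P=cloud(c); np.savez(f"pics/{c}.npz",p=p,P=P)
    def sel(x,y,r,z0,z1):
        m=(np.hypot(P[...,0]-x,P[...,1]-y)<r)&(P[...,2]>z0)&(P[...,2]<z1); return P[m]
    for n,a in (("long",(0.571,0.157,.07,.138,.165)),("small",(0.555,.263,.05,.10,.12))):
        q=sel(*a)
        if len(q)>5: print(c,n,len(q),np.median(q[:,2]),rect(q), q.mean(0))
    q=sel(.45,-.2,.12,.05,.2); print(c,'tower',len(q))
    if len(q): 
        print(np.histogram(q[:,2],bins=15)); 
    if c=="top":
        print('rack top', np.median(sel(.56,.21,.04,.03,.06)[:,2]), 'table', np.nanmedian(P[330:380,450:520,2]))
    w=p[180:260,355:455] if c=="top" else p[140:220,300:420]
    cv2.imwrite(f"pics/{c}1.png",cv2.resize(w,None,fx=6.5,fy=6.5,interpolation=cv2.INTER_CUBIC)[:,:,::-1])
    if c=="top":
        cv2.imwrite(f"pics/{c}2.png",cv2.resize(p[150:220,190:290],None,fx=7,fy=7,interpolation=cv2.INTER_CUBIC)[:,:,::-1])
E
```

```text
top long 441 0.15078015828440894 ((571.9168701171875, 157.56454467773438), (109.75619506835938, 18.634235382080078), 7.540651321411133) [0.57156483 0.1569031  0.15042832]
top small 246 0.11086695432565752 ((557.5797729492188, 261.4598693847656), (64.69300842285156, 18.871952056884766), 8.47339153289795) [0.55750867 0.26041138 0.1104491 ]
top tower 1255
(array([ 15,  17,  12,  16,  12,  16,  13,  15,  17,  31,  83, 162, 464,
       345,  37]), array([0.0508093 , 0.05398748, 0.05716566, 0.06034385, 0.06352203,
       0.06670021, 0.0698784 , 0.07305658, 0.07623476, 0.07941294,
       0.08259113, 0.08576931, 0.08894749, 0.09212567, 0.09530386,
       0.09848204]))
rack top 0.04596547950776664 table 0.0002013381685308513
side long 888 0.15042818937024113 ((572.845703125, 159.5487060546875), (109.18283081054688, 21.448280334472656), 7.174237251281738) [0.57108485 0.16313508 0.14815086]
side small 607 0.11118116173333731 ((558.8726806640625, 263.4268798828125), (65.29415893554688, 20.793161392211914), 7.028045654296875) [0.55713443 0.26620406 0.10933436]
side tower 1590
(array([ 66,  62,  67,  59,  76,  64,  78,  76,  87,  95,  89,  93, 138,
       248, 292]), array([0.050035  , 0.05309714, 0.05615927, 0.0592214 , 0.06228353,
       0.06534566, 0.06840779, 0.07146992, 0.07453205, 0.07759418,
       0.08065631, 0.08371844, 0.08678057, 0.0898427 , 0.09290484,
       0.09596697]))
```

View tower.

View pics/top1.png

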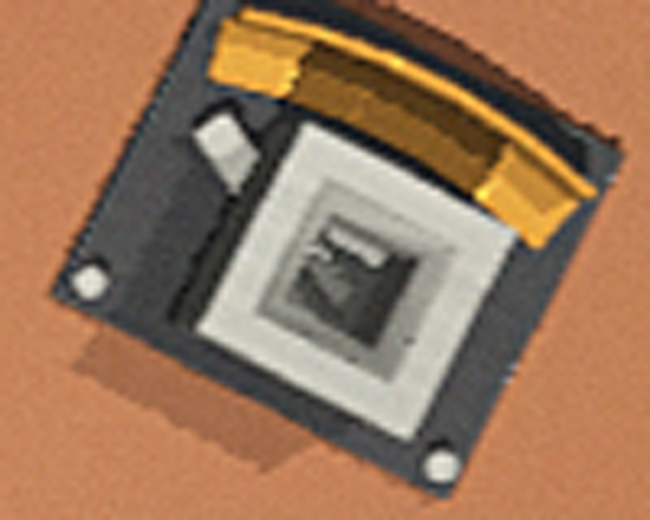

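View pics/side1.png

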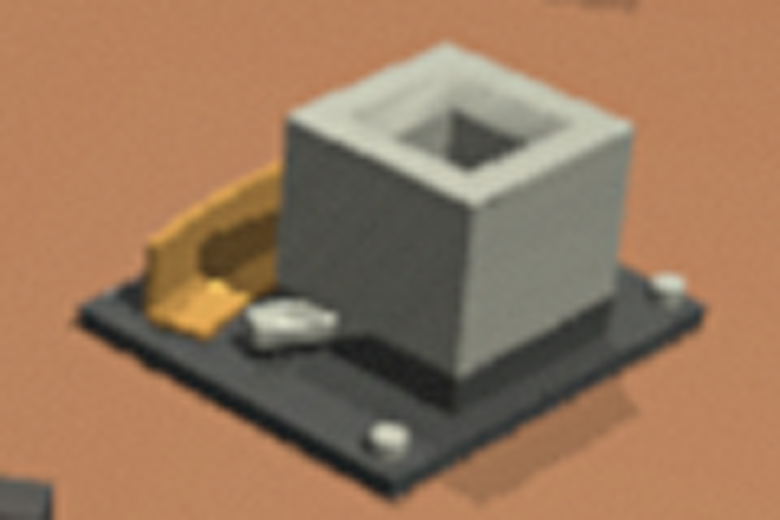

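View pics/top2.png

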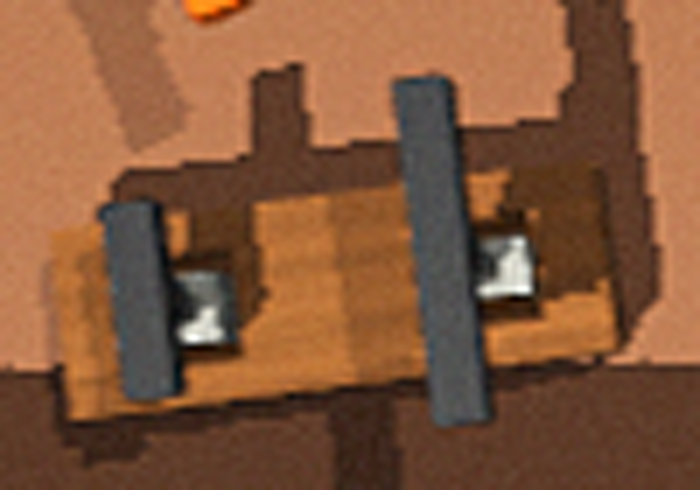

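```bash
python3 - <<'E'
from h import *
for c in ("top","side"):
    f=np.load(f"pics/{c}.npz"); P=f["P"]; p=f["p"]
    m=(np.hypot(P[...,0]-.45,P[...,1]+.2)<.12)&(P[...,2]>.0875)&(P[...,2]<.1)
    q=P[m]; print(c,m.sum(),np.median(q[:,2]),rect(q))
    if c=="top":
        ctr=np.array(rect(q)[0])/1000
        m=(np.hypot(P[...,0]-ctr[0],P[...,1]-ctr[1])<.024)
        q=P[m]; print(np.round(np.c_[q][q[:,2]<.06][::3]*1000).astype(int).tolist())
    # toe points: bright, low
    hsv=cv2.cvtColor(p,cv2.COLOR_RGB2HSV)
    m=(np.hypot(P[...,0]-.45,P[...,1]+.2)<.12)&(P[...,2]<.035)&(P[...,2]>.008)&(hsv[...,1]<60)&(hsv[...,2]>120)
    n,l,s,ce=cv2.connectedComponentsWithStats(m.astype(np.uint8))
    for k in range(1,n):
        if s[k,4]>8: print(k,ce[k],s[k,4],P[l==k].mean(0),rect(P[l==k]))
E
```

```text
top 935 0.09164453284827045 ((489.98138427734375, -197.39093017578125), (84.99085235595703, 84.01082611083984), 62.56682586669922)
[[513, -195, 59], [510, -199, 52], [508, -204, 27], [505, -197, 26], [505, -203, 29], [505, -208, 41], [503, -198, 29], [503, -206, 30], [503, -213, 29], [500, -191, 40], [500, -201, 26], [500, -208, 29], [500, -216, 25], [501, -217, 56], [498, -196, 40], [498, -206, 29], [498, -213, 27], [496, -188, 45], [496, -196, 41], [495, -206, 26], [495, -213, 28], [495, -221, 28], [493, -189, 39], [493, -195, 44], [493, -206, 27], [493, -214, 26], [493, -219, 33], [494, -221, 60], [491, -191, 40], [491, -197, 47], [491, -208, 29], [491, -216, 28], [491, -219, 46], [488, -188, 31], [488, -194, 39], [488, -201, 41], [488, -212, 24], [488, -216, 37], [486, -186, 32], [486, -194, 26], [486, -198, 42], [486, -205, 42], [486, -215, 29], [486, -217, 56], [483, -189, 25], [483, -195, 34], [484, -201, 41], [484, -208, 40], [484, -215, 43], [481, -184, 28], [481, -191, 28], [481, -197, 35], [481, -202, 46], [481, -214, 25], [478, -189, 27], [478, -197, 25], [479, -201, 40],
[... 998 characters left out ...]
34765625)
1 [381.65625  189.296875] 64 [ 0.45521057 -0.1770874   0.03093494] ((454.19879150390625, -178.2589874267578), (78.27946472167969, 4.971329212188721), 62.522857666015625)
2 [402.4        183.53333333] 15 [ 0.4187627  -0.24146847  0.01810396] ((419.7698059082031, -241.56422424316406), (7.881475448608398, 9.71426773071289), 59.93352127075195)
3 [344.18461538 188.63076923] 65 [ 0.53671283 -0.16039637  0.02445347] ((538.935791015625, -162.95838928222656), (27.03984832763672, 20.759035110473633), 42.08650588989258)
4 [359.69565217 206.7826087 ] 23 [ 0.48783027 -0.11042323  0.01751506] ((487.46319580078125, -113.13760375976562), (24.044797897338867, 9.904220581054688), 61.740936279296875)
```

```bash
python3 - <<'E'
from h import *
p=np.load("pics/side.npz")["p"]
cv2.imwrite("pics/side3.png",cv2.resize(p[195:345,130:400],None,fx=2.9,fy=2.9,interpolation=cv2.INTER_CUBIC)[:,:,::-1])
E
python3 - <<'E'
from h import *
def R(a):
    c,s=np.cos(a),np.sin(a); return np.array([[c,0,-s],[s,0,c],[0,-1,0]])
def show(n,p,a):
    for k in (0,np.pi,-np.pi):
        print(n,np.degrees(a),k, solver.inverse_kinematics(p,R(a+k)))
show("grasp",[.572,.158,.122],np.radians(7.5))
show("up",[.572,.158,.25],np.radians(7.5))
for d in (37,0,-55,-60): show("well",[.491,-.197,.145],np.radians(d))
show("wellhi",[.491,-.197,.26],np.radians(37))
E
```

```text
grasp 7.499999999999999 0 [-0.4387392   0.48064093  0.14622057  1.82929982 -0.09074495  0.83808718
  1.45359784]
grasp 7.499999999999999 3.141592653589793 [-0.80044742  0.54123489  0.63178709  1.85352615 -0.40637469  0.87844763
 -1.41203999]
grasp 7.499999999999999 -3.141592653589793 [-0.80044742  0.54123489  0.63178709  1.85352615 -0.40637469  0.87844763
 -1.41203999]
up 7.499999999999999 0 [-0.4940797   0.33666722  0.21313963  1.72156775 -0.07882431  1.09170382
  1.4455162 ]
up 7.499999999999999 3.141592653589793 [-0.86101149  0.38429429  0.69655926  1.74509175 -0.2717738   1.11075911
 -1.51823905]
up 7.499999999999999 -3.141592653589793 [-0.86101149  0.38429429  0.69655926  1.74509175 -0.2717738   1.11075911
 -1.51823905]
well 37.0 0 [-0.25726753  0.41377187  0.71827067  1.99648663 -0.35723859  0.85817867
  2.87355824]
well 37.0 3.141592653589793 [-0.4085296   0.48122333  0.9323286   2.00419989 -0.49493877  0.89871884
 -0.1356066 ]
well 37.0 -3.141592653589793 [-0.4085296   0.48122333  0.9323286   2.00419989 -0.49493877  0.89871884
 -0.1356066 ]
well 0.0 0 [-0.24009654  0.4084309 
[... 630 characters left out ...]
9.99999999999999 0 [-0.37029609  0.45987432  0.87575637  2.00234808 -0.45596263  0.88536809
  1.27568814]
well -59.99999999999999 3.141592653589793 [-0.62274862  0.76126501  1.35028534  2.01314921 -0.85137913  1.10820475
 -1.49905477]
well -59.99999999999999 -3.141592653589793 [-0.62274862  0.76126501  1.35028534  2.01314921 -0.85137913  1.10820475
 -1.49905477]
wellhi 37.0 0 [-0.46884159  0.28611981  0.95615864  1.89316175 -0.26242941  1.09471428
  2.80669497]
wellhi 37.0 3.141592653589793 [-0.49480117  0.29621181  0.99272544  1.89425637 -0.27814377  1.09816405
 -0.31839086]
wellhi 37.0 -3.141592653589793 [-0.49480117  0.29621181  0.99272544  1.89425637 -0.27814377  1.09816405
 -0.31839086]
```

View pics/side3.png

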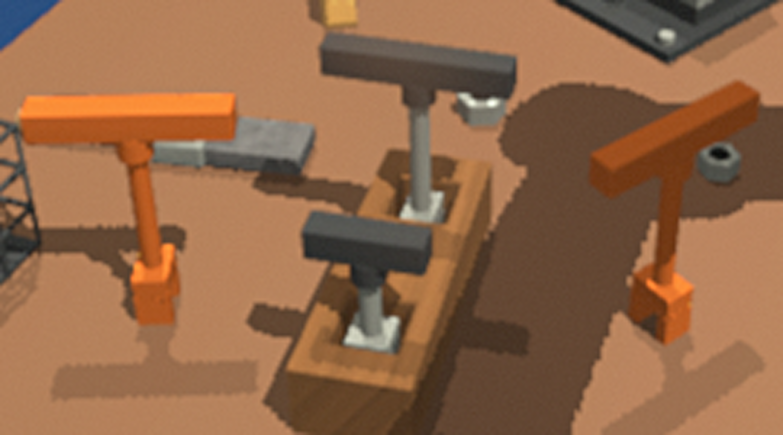

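The collar sits directly under the crossbar, so I'll keep the fingertips just above the crossbar's underside.

```bash
cat >> h.py <<'E'
def R(deg):  # crossbar angle in deg (tool turned a half turn)
    a=np.radians(deg)+np.pi; c,s=np.cos(a),np.sin(a); return np.array([[c,0,-s],[s,0,c],[0,-1,0]])
def st(tag):
    s=env.sense(); print(tag,round(s["t"],2),s["ee_pos"].round(4),"F",s["wrist_force"].round(1),"M",s["moment"].round(2),"w",round(s["gripper_width"],4)); return s
def save(c,n,box=None):
    p,d,P=cloud(c); cv2.imwrite(f"pics/{n}.png",p[:,:,::-1]); return p,d,P
E
python3 - <<'E'
from h import *
A=7.6
env.reach([.5722,.1580,.22],R(A)); st("above")
env.movel([.5722,.1580,.133],rate=.1); st("down")
effector.grasp(30); st("grasp")
save("side","s_grasp")
E
```

```text
above 2.61 [0.5719 0.1593 0.2198] F [-0.4  0.3  0.2] M [ 0.02  0.13 -0.01] w 0.0918
down 3.62 [0.5727 0.158  0.1336] F [ 0.5  0.6 -0.4] M [ 0.    0.13 -0.01] w 0.0921
grasp 4.73 [0.5721 0.1582 0.133 ] F [-0.2  0.4  0.6] M [ 0.15  0.19 -0.11] w 0.0176
```

View pics/s_grasp.png

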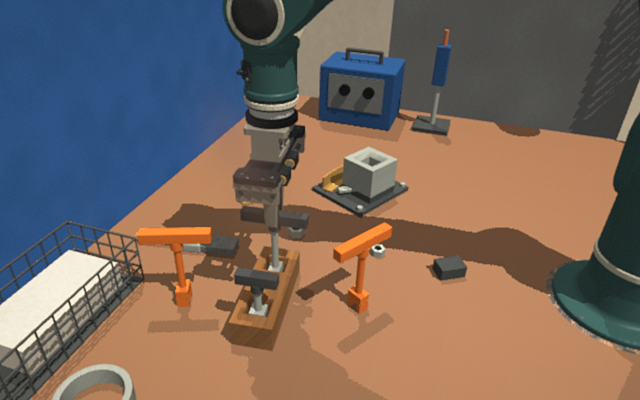

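The opening of 17.6 mm matches the 18 mm crossbar, and both the arm and the short key look fine. Next I'll lift and carry the key to above the well.

```bash
python3 - <<'E'
from h import *
effector.grasp(45)
env.movel([.5722,.1580,.275],rate=.15); st("lift")
env.reach([.4905,-.1972,.275],R(37)); s=st("over")
p,d,P=save("side","s_over")
cv2.imwrite("pics/s_over_z.png",cv2.resize(p[60:220,280:440],None,fx=3.7,fy=3.7,interpolation=cv2.INTER_CUBIC)[:,:,::-1])
m=(np.hypot(P[...,0]-.4905,P[...,1]+.1972)<.03)&(P[...,2]>.12)&(P[...,2]<.26)
q=P[m]
for z in np.arange(.13,.26,.01):
    b=q[(q[:,2]>=z)&(q[:,2]<z+.01)]
    if len(b): print(round(z,2),len(b),b.mean(0).round(4),b.min(0).round(4)[:2],b.max(0).round(4)[:2])
E
```

```text
lift 6.1 [0.5715 0.1579 0.2739] F [ 0.9  0.3 -2.5] M [-0.07  0.09 -0.02] w 0.0176
over 7.47 [ 0.4911 -0.1961  0.2747] F [-0.8  0.1 -4.1] M [-0.04  0.16  0.03] w 0.0176
0.14 7 [ 0.4959 -0.194   0.1491] [ 0.4821 -0.2023] [ 0.5062 -0.1808]
0.15 61 [ 0.4908 -0.1888  0.155 ] [ 0.4758 -0.2036] [ 0.5097 -0.1773]
0.16 59 [ 0.4902 -0.1877  0.1648] [ 0.4767 -0.2025] [ 0.5082 -0.1761]
0.17 62 [ 0.4913 -0.1872  0.1749] [ 0.476  -0.2017] [ 0.509  -0.1758]
0.18 68 [ 0.4908 -0.1895  0.1836] [ 0.4765 -0.2028] [ 0.5076 -0.1784]
0.19 28 [ 0.4923 -0.1911  0.195 ] [ 0.4872 -0.1982] [ 0.4992 -0.1855]
0.2 26 [ 0.4912 -0.1919  0.2055] [ 0.4868 -0.1969] [ 0.497  -0.1889]
0.21 25 [ 0.4922 -0.1926  0.2148] [ 0.4874 -0.1976] [ 0.498  -0.1885]
0.22 28 [ 0.4922 -0.1921  0.2246] [ 0.4867 -0.1957] [ 0.4983 -0.1885]
0.23 28 [ 0.4916 -0.1914  0.2352] [ 0.4866 -0.1955] [ 0.4979 -0.1873]
0.24 28 [ 0.4927 -0.1925  0.2446] [ 0.4868 -0.1975] [ 0.4991 -0.1879]
0.25 28 [ 0.4918 -0.1925  0.2545] [ 0.4866 -0.1952] [ 0.497  -0.1879]
```

View pics/s_over_z.png

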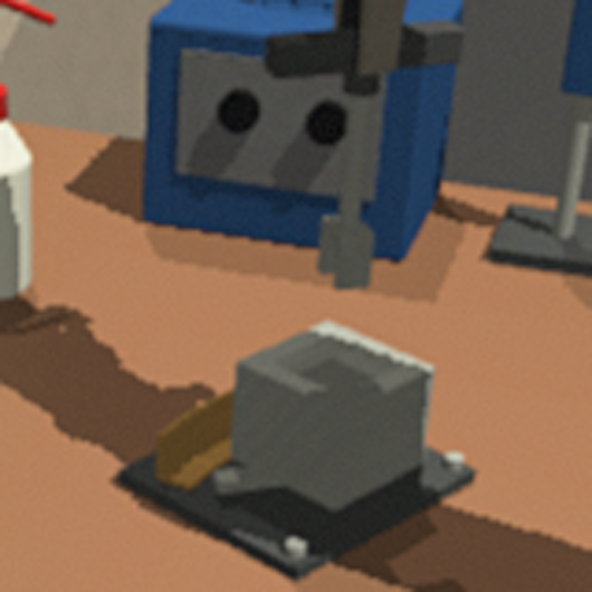

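The key hangs upright at about (345,250) in the zoomed view. Its fork bottom is at 0.148 as predicted, and it is centred on the well to about 1 mm in the side camera. Lowering in steps and watching the force.

```bash
python3 - <<'E'
from h import *
env.movel([.4905,-.1972,.225],rate=.1); f0=st("a")["wrist_force"]
for z in (.205,.19,.175,.167,.162,.158,.155):
    env.movel([.4905,-.1972,z],rate=.06); s=st(z)
    if s["wrist_force"][2]-f0[2]>12 or np.linalg.norm((s["wrist_force"]-f0)[:2])>20: print("contact"); break
save("side","s_in"); st("e")
E
```

```text
a 8.17 [ 0.4908 -0.1974  0.2253] F [-0.6 -0.2 -2.8] M [-0.02  0.13  0.01] w 0.0178
0.205 8.65 [ 0.4905 -0.1972  0.2049] F [-0.1 -0.8 -2.5] M [-0.08  0.16 -0.01] w 0.0175
0.19 9.05 [ 0.4904 -0.1973  0.1896] F [-0.3 -0.  -2.1] M [-0.12  0.17  0.03] w 0.0174
0.175 9.45 [ 0.4905 -0.1973  0.1746] F [ 0.4 -0.1 -2.8] M [-0.09  0.11 -0.02] w 0.0174
0.167 9.73 [ 0.4905 -0.1973  0.1667] F [-0.   0.3 -3.6] M [-0.07  0.14  0.03] w 0.0176
0.162 9.98 [ 0.4906 -0.1973  0.1618] F [ 0.7 -0.4 -3.3] M [-0.06  0.13  0.  ] w 0.0178
0.158 10.23 [ 0.4906 -0.1973  0.1578] F [-0.6  1.  -3.6] M [-0.02  0.12 -0.06] w 0.0172
0.155 10.48 [ 0.4906 -0.1973  0.1549] F [-0.1  0.9 -2.9] M [-0.01  0.08 -0.01] w 0.0175
e 10.53 [ 0.4906 -0.1972  0.1549] F [ 0.4  0.7 -3.4] M [-0.    0.1   0.06] w 0.0176
```

View pics/s_in.png

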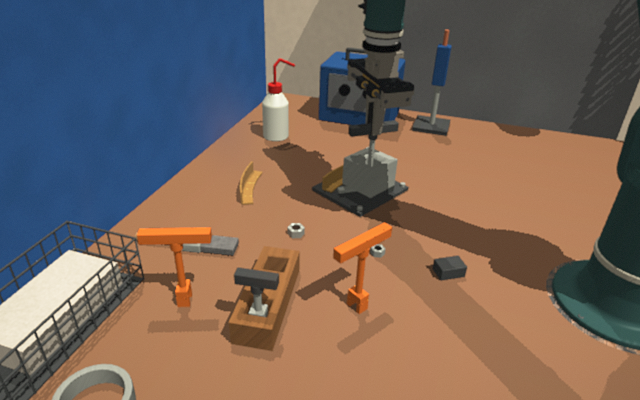

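The key went in freely to within 1 mm of full depth. I'm turning it clockwise in steps and watching the moment.

```bash
python3 - <<'E'
from h import *
a=37
while a>-35:
    a-=8; env.reach([.4905,-.1972,.155],R(a)); s=st(a)
    if abs(s["moment"][2])>1.0: print("STOP"); break
ti=np.degrees(np.arctan2(-s["tcp_rot"][1,0],-s["tcp_rot"][0,0])); print("actual",ti)
save("side","s_turn1")
E
```

```text
29 10.78 [ 0.4905 -0.1972  0.1549] F [ 0.4 -0.5 -2.4] M [-0.06  0.17  0.02] w 0.0177
21 11.03 [ 0.4904 -0.197   0.1549] F [ 0.1  1.1 -2.5] M [0.12 0.31 0.  ] w 0.0175
13 11.28 [ 0.4903 -0.197   0.155 ] F [-1.2  1.  -1.5] M [ 0.26  0.56 -0.01] w 0.0173
5 11.53 [ 0.4904 -0.197   0.1549] F [-1.7  1.5 -1.1] M [0.38 0.63 0.04] w 0.0178
-3 11.78 [ 0.4904 -0.197   0.1549] F [-2.2  1.6 -0.3] M [ 0.48  0.66 -0.01] w 0.0178
-11 12.03 [ 0.4904 -0.197   0.1549] F [-2.1  2.4 -1.3] M [0.53 0.68 0.04] w 0.0178
-19 12.28 [ 0.4905 -0.197   0.155 ] F [-0.9  0.7 -1. ] M [ 0.54  0.67 -0.01] w 0.0178
-27 12.53 [ 0.4905 -0.1971  0.1549] F [-1.6  2.  -1.1] M [0.57 0.67 0.03] w 0.0175
-35 12.78 [ 0.4905 -0.1971  0.1549] F [-2.   2.1 -0.9] M [ 0.63  0.69 -0.  ] w 0.0176
actual -34.57943715305886
```

View pics/s_turn1.png

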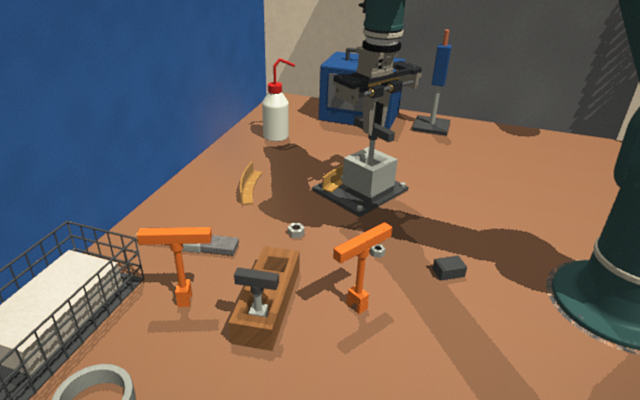

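The crossbar turned with the gripper, and the toe has left its old place at (345,190). Continuing in finer steps until the stop.

```bash
python3 - <<'E'
from h import *
a=-35
while a>-72:
    a-=3; env.reach([.4905,-.1972,.155],R(a)); s=st(a)
    t=np.degrees(np.arctan2(-s["tcp_rot"][1,0],-s["tcp_rot"][0,0])); print("   actual",round(t,2), "tau7",s["tau"][6].round(2))
    if abs(s["moment"][2])>1.2 or np.linalg.norm(s["wrist_force"])>50: print("STOP"); break
p,d,P=save("side","s_turn2")
cv2.imwrite("pics/s_turn2_z.png",cv2.resize(p[90:240,290:440],None,fx=3.9,fy=3.9,interpolation=cv2.INTER_CUBIC)[:,:,::-1])
p,d,P=save("top","t_turn2")
cv2.imwrite("pics/t_turn2_z.png",cv2.resize(p[160:270,345:465],None,fx=5,fy=5,interpolation=cv2.INTER_CUBIC)[:,:,::-1])
E
```

```text
-38 13.08 [ 0.4905 -0.1971  0.155 ] F [-1.   1.9 -3.1] M [0.71 0.56 0.05] w 0.0178
   actual -37.76 tau7 -0.13
-41 13.33 [ 0.4904 -0.1971  0.1549] F [-0.4  1.4 -2.4] M [0.73 0.63 0.1 ] w 0.0175
   actual -40.83 tau7 -0.13
-44 13.58 [ 0.4905 -0.1971  0.1549] F [-1.9  1.2 -1.9] M [0.64 0.64 0.07] w 0.0179
   actual -43.85 tau7 -0.13
-47 13.83 [ 0.4905 -0.1971  0.155 ] F [-1.1  2.7 -2.1] M [0.71 0.72 0.4 ] w 0.0177
   actual -46.81 tau7 -0.43
-50 14.08 [ 0.4905 -0.1973  0.155 ] F [-1.1  0.5 -2.6] M [0.38 0.67 0.82] w 0.0174
   actual -49.78 tau7 -0.91
-53 14.33 [ 0.4905 -0.1973  0.155 ] F [-1.5  1.3 -2.8] M [0.38 0.69 1.15] w 0.0177
   actual -52.78 tau7 -1.28
-56 14.58 [ 0.4907 -0.1973  0.155 ] F [-0.8  0.6 -3.3] M [0.22 0.51 1.31] w 0.0185
   actual -55.81 tau7 -1.42
STOP
```

View pics/s_turn2_z.png

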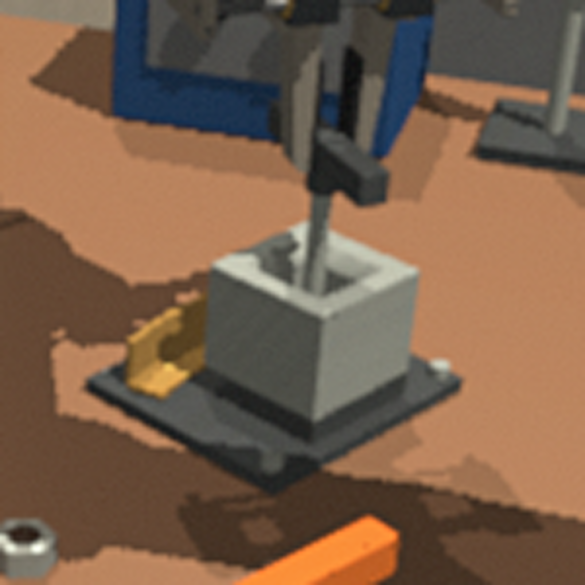

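View pics/t_turn2_z.png

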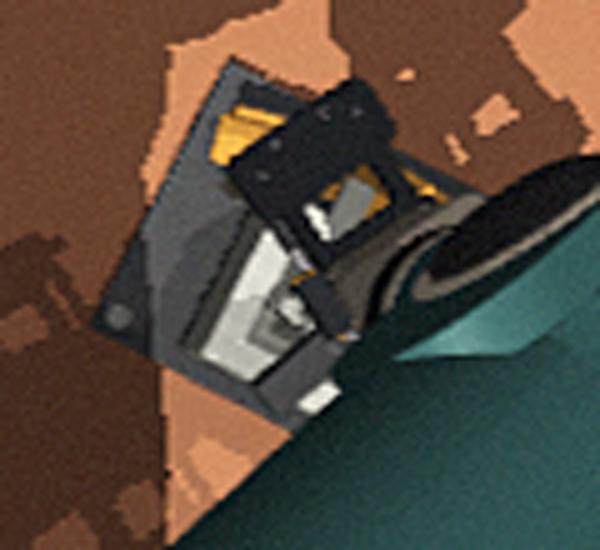

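The moment rose steadily from −45° to 1.3 N m, so this is the firm stop, and it lies within the predicted −37° to −49°. I'm unloading the twist within the play, then letting go and retreating upward.

```bash
python3 - <<'E'
from h import *
env.reach([.4905,-.1972,.155],R(-48)); st("unload")
env.movel([.4905,-.1972,.1542],rate=.03); st("low")
effector.release(); st("open")
env.movel([.4905,-.1972,.26],rate=.12); st("up")
env.reach([.50,.12,.34],R(-20)); st("away")
p,d,P=save("side","s_end")
cv2.imwrite("pics/s_end_z.png",cv2.resize(p[90:240,290:440],None,fx=3.9,fy=3.9,interpolation=cv2.INTER_CUBIC)[:,:,::-1])
p,d,P=save("top","t_end")
m=(np.hypot(P[...,0]-.49,P[...,1]+.197)<.075)&(P[...,2]>.145)
q=P[m]; print(len(q)); 
if len(q)>5: print(np.median(q[:,2]),rect(q))
cv2.imwrite("pics/t_end_z.png",cv2.resize(p[160:270,345:465],None,fx=5,fy=5,interpolation=cv2.INTER_CUBIC)[:,:,::-1])
E
```

```text
unload 14.93 [ 0.4913 -0.1978  0.1556] F [ 1.5  0.2 -1.4] M [ 0.17 -0.18  0.26] w 0.0176
low 15.18 [ 0.4917 -0.1981  0.1553] F [0.1 1.  6. ] M [0.26 0.08 0.24] w 0.0177
open 16.34 [ 0.4905 -0.1972  0.1542] F [ 0.2 -0.1  0.2] M [0.03 0.1  0.03] w 0.0922
up 17.38 [ 0.4901 -0.1968  0.2594] F [0.3 0.4 0.5] M [0.04 0.19 0.  ] w 0.092
away 18.62 [0.5    0.1187 0.3398] F [-0.1 -0.3 -1.2] M [0.02 0.17 0.02] w 0.0922
503
0.17266730862416202 ((491.9370422363281, -197.33145141601562), (19.063077926635742, 109.07848358154297), 46.46906661987305)
```

View pics/s_end_z.png

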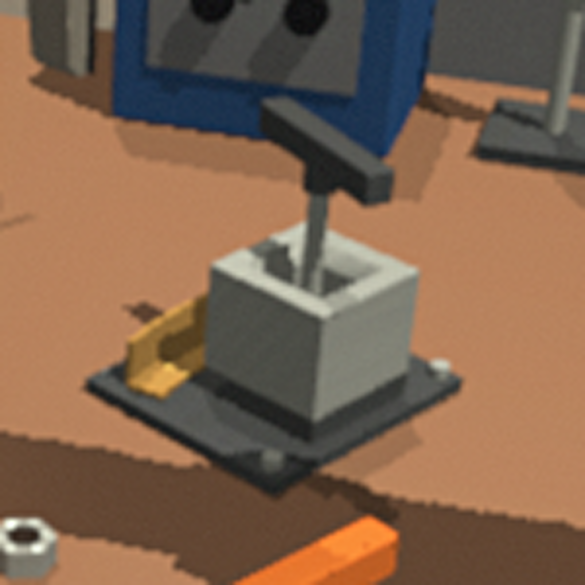

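View pics/t_end_z.png

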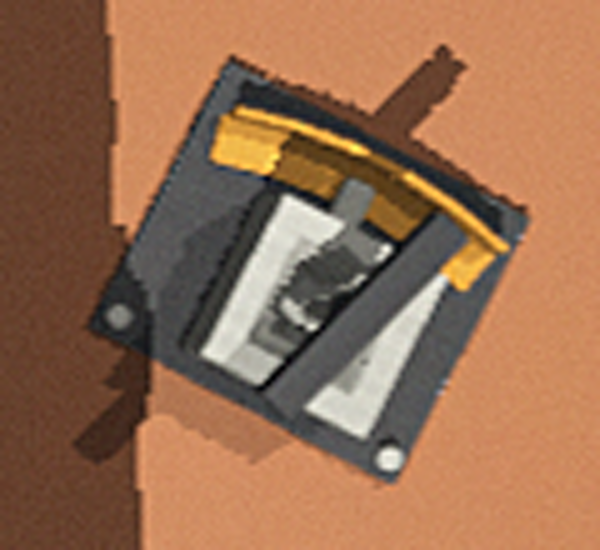

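View pics/s_end.png

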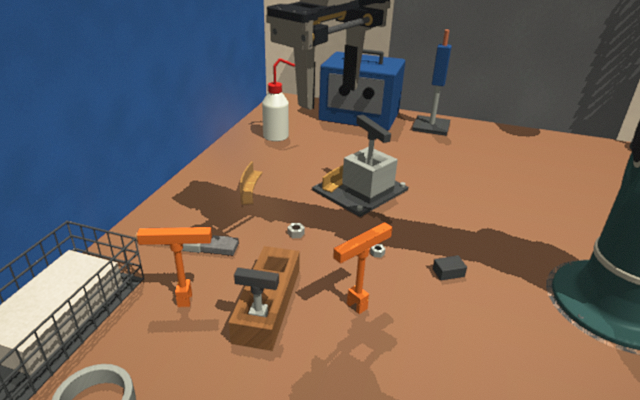

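The crossbar is level, centred on the well axis, and its top is at 0.1727 against an expected 0.1725. The toe shows over the brass flange at about (350,200) in the zoomed top view. I'll check its angle before handing in.

```bash
python3 - <<'E'
from h import *
p,d,P=cloud("top")
hsv=cv2.cvtColor(p,cv2.COLOR_RGB2HSV)
r=np.hypot(P[...,0]-.4915,P[...,1]+.1972)
m=(r>.044)&(r<.085)&(P[...,2]<.06)&(P[...,2]>.015)&(hsv[...,1]<70)&(hsv[...,2]>60)
n,l,s,ce=cv2.connectedComponentsWithStats(m.astype(np.uint8))
for k in range(1,n):
    if s[k,4]>8:
        q=P[l==k].mean(0); print(ce[k].round(1),s[k,4],q.round(4),"ang",np.degrees(np.arctan2(q[1]+.1972,q[0]-.4915)).round(1), rect(P[l==k]))
q=np.array([.538,-.1622]); print("start ang",np.degrees(np.arctan2(q[1]+.1972,q[0]-.4915)))
for c in("side","top"): print([(r["score"],r["at"]) for r in tip_of(c,"fork_key_handle")],[(r["score"],r["at"]) for r in tip_of(c,"small_key_handle")])
E
```

```text
[415.1 200.1] 55 [ 0.5442 -0.2241  0.0249] ang -27.1 ((544.573486328125, -224.53367614746094), (14.987460136413574, 20.95997428894043), 63.37091827392578)
[396.9 201.4] 10 [ 0.5404 -0.1761  0.0438] ang 23.3 ((540.1968383789062, -176.1002197265625), (0.964103639125824, 14.026545524597168), 61.74706268310547)
start ang 36.968343905516214
[(0.86, [0.4911, -0.1965, 0.1643]), (0.68, [0.4221, 0.1628, 0.1367]), (0.59, [0.6949, 0.2494, 0.1329])] [(0.66, [0.5562, 0.2639, 0.0989])]
[(0.84, [0.6982, 0.2532, 0.1365]), (0.71, [0.4909, -0.2004, 0.1636]), (0.55, [0.4199, 0.1682, 0.1378])] [(0.52, [0.5614, 0.2627, 0.0999])]
```

```bash
python3 - <<'E'
from h import *
workorder.finish_job(); st("done")
E
```

```text
the job is handed in; nothing more can be done
the job is handed in; nothing more can be done
```

The seal segment is clamped: I turned the bar clockwise to its stop with the long-handled grey fork key. I then let go and left the key standing in the well, and handed the job in at about 19 s of the 43 s allowed.

**Stop:** The turning moment climbed from about 0.1 to 1.3 N m as the key went from about −44° to −56°, where the key began to slip in the grip. The toe now points at −27.1°, in line with the fixture axis at −27.4°, and lies over the brass flange. It turned about 64° (1.12 rad) from its starting 37°, which fits a start angle of about 0.08 rad.

**Key:** The crossbar is centred within about 1 mm of the well axis. Its top is at 0.1727 m against 0.1725 m expected when fully seated, and the robot is clear of everything.

**The rest of the scene:** The short key is still in its pocket, and the two orange look-alikes were not touched.

**What disagreed:** During the turn, the wrist moment about the vertical read close to 0 until about −38°, although the bar should need about 0.1 N m. Sideways moments of up to 0.7 N m built up meanwhile and vanished when I released the key. The two cameras put the tower centre about 3 mm apart. The networks also reported the orange look-alikes as the fork key, and I set those aside by colour.

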